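# Put the baking flavourings away in the flip-lid box

### The arm

A 6-joint arm with a two-finger parallel gripper is mounted at the origin on a cart in front of the work surface, level with it; the furniture and walls round the work are solid. World frame = base frame: x ahead of the robot, y to its left, z up, the work surface at z = 0. Lengths are in mm, angles in rad, forces in N, time in s.
With the tool pointing down it reaches from about 300 to 775 mm from the base axis. Payload 14.6 kg.
Tool frame: the origin (TCP) lies between the finger pads; the fingertips stand 25 mm ahead of it and the grasp point (between the pads) lies 6 mm ahead of it; z points along the fingers, y is the line along which they close (so a half turn about z gives the same grasp; the last joint's range is limited). The gripper opens to 94 mm and grips with 3 to 60 N. Pads are 16 mm wide; open, the fingers measure 119 mm over their backs; the gripper's body (75 mm by 177 mm) begins 78 mm behind the grasp point.
Start: joints at [-0.067, 0.3, 1.521, -0, 1.321, -0.067], TCP at [549.99, -0.002, 230.446] pointing down, gripper open.
Joint ranges: [-3.03, 3.03], [-0.79, 2.21], [0.23, 2.52], [-1.04, 4.18], [0, 3.07], [-2.55, 2.55]. Speed limits (rad/s): [2.22, 2.22, 2.57, 3.14, 3.14, 3.14].

### API

Orientations are given as [roll, pitch, yaw] about the fixed x, y, z axes, in that order (R = Rz(yaw) Ry(pitch) Rx(roll)).
In Python, from cell import manip gives the robot as it stands. The module is installed in compiled form; this text tells all that it offers.
- The arm moves only by the tool step_arm, never from a script. Its argument "series" is one flat list of numbers, 5 for each row, row after row: the shift along the world's x, y, z in mm, then the turn about the world's z in rad, then the closure, from 0 (fully open) to 1 (shut). In form: [dx, dy, dz, spin, jaw, dx, dy, dz, spin, jaw, ...]. A call has 1 to 20 rows; each row shifts and turns the commanded pose from where the row before left it; what a row does not reach is not made up. A row lasts 1/8 s, in which the tool goes at most 62.5 mm and 10.7 degrees, less where a joint would pass 70% of its speed; a pose out of reach is approached as far as the arm can. A call is refused whole if a number of a shift passes 62.5 or a number of a turn 0.188, either way. A call with a gripper value outside its range is refused whole. The fingers move at their own pace and stop on an object; "squeeze" is the grip in N (left out, the last holds). Time passes only in rows, so rows that do not move let the fingers close. It gives the time, the measured TCP pose, the force, the opening and the grip force at its end, in the units of the state.
- manip.read_state(): the state, without advancing time (a new reading comes with each control period).
- manip.camera(name): name is "scene" or "side" or "wrist"; returns (picture, depth): 384x512x3 uint8, blue, green, red; 384x512 float32, mm along the optical axis (not along the pixel's ray), 0 where there is no reading.
- manip.camera_info(name): a dict with "fovy" (degrees; the focal length in pixels is half the picture's height over the tangent of half this angle, whatever the lens; pixels are square), "cx", "cy" (the principal point, pixels), "eye" and "orientation" of the camera in the world. Camera axes: x right, y down, z forward; pixel columns grow to the right and rows downward; lengths in mm; the calibration is good to about 2 mm. A picture is of the moment at which its call begins: read the wrist's pose just before it. camera_info takes no time and is no camera call; for the wrist camera it gives the pose at the moment of the call.
- manip.sign_off(): hands the job in; it is judged then, once.
The state is a dict: "clock": time; "joints": joint angles; "qd": joint speeds; "effort": joint torques, N m; "eef_pos": TCP position; "eef_rot": TCP orientation; "wrist_force": force on the tool from outside, world axes, zero at the start; "moment": the same for the moment, N m; "finger_gap": finger opening in mm; "finger_force": force on a finger pad.
Only numpy, scipy, OpenCV 4.12 (cv2) and the standard library are available. Lean on these libraries where they do the work, as an engineer would, in place of code of your own. Each camera call takes 0.05 s, during which the arm holds its last target. There are 200 camera calls.

### The job

Put the baking flavourings away in their flip-lid box: press the black thumb pad at the front of the box so that the sprung white hood swings open by itself, then stand the two tall ones, the spice jar and the dropper bottle, in the two pockets at the back, one in each, and only after that stand the little glass in the tray in front of them. Finally swing the hood down over them and press it fully shut until its catch holds it. Do not tip any of the three over, and leave the other things on the draining board where they are.

Things in the scene. Friction and masses are not known exactly. Their poses are not given: they have to be found in the camera images.
- box: Flip-lid condiment box, fixed to the board, empty. Grey plastic tray 140 mm deep (x) by 146 mm wide (y), walls 40 mm high, 4 mm thick, floor 6 mm thick, under a white hood (116 mm high in all when shut). Origin: centre of the tray's underside; +x to the hinge at the back, -x to the catch, z up. Partitions 4 mm thick and 26 mm high: one across at x = +8 mm, one at y = 0 behind it.
- pocket_left (a point): Centre of the floor of the back pocket at +y of the box (38 mm behind the box's centre, 35.5 mm to the side, 6 mm above the board). Each back pocket is 56 mm deep (x) by 67 mm wide (y). Only over these is the hood high enough for the tall things.
- pocket_right (a point): Centre of the floor of the like back pocket at -y of the box. Axes of both: those of the box.
- front_tray (a point): Centre of the floor of the front tray, one space 72 mm deep (x) by 138 mm wide (y): 30 mm in front of the box's centre, 6 mm above the board.
- hood (a joint): White hood: 0 shut and caught, 1.75 fully open, rad, about the box's y axis through hood_hinge; its front edge lifts up and back. A damped spring opens it by itself in about a second once the catch is pressed, and keeps it open, standing behind the tray, reaching 80 mm behind the hinge and to 0.19 m above the board. Not caught, it opens again from any angle.
- hood_hinge (a point): Middle of the hood's hinge line, 70 mm behind the box's centre and 41 mm above the board; fixed. Shape of the hood, shut, seen from the side: a back wall 75 mm high above the hinge, a flat top 72 mm forward, then a roof sloping straight down to a front wall 30 mm high, 140 mm in front of the hinge. A 3 mm shell, 146 mm wide, with side walls, open below.
- hood_lip (a point): Middle of the top of the finger lip, a flat tongue 16 mm long (x), 64 mm wide, 3 mm thick, that stands forward from the top of the hood's front wall: 148 mm before and 30 mm above the hinge when shut; moves with the hood. To shut it from fully open, come down behind the lip, push it forward, then down along its arc: 1 to 3 N, about 5 N more where the strike bar snaps under the catch.
- catch (a joint): Rocker catch at the middle of the box's front: 0 at rest, when its steel nose holds the hood's strike bar; grows as the pad is pressed, stop at 0.35 rad; springs back. Pressing the pad 2 to 4 mm down (2 to 3 N) frees the hood, so press it well down; at the stop (10 mm) the spring takes about 5 N.
- catch_pad (a point): Centre of the top of the catch's black ribbed thumb pad (32 mm along the box's x, 34 mm wide): 111 mm in front of the box's centre, 46 mm above the board at rest. Press it straight down. The catch's nose begins 22 mm behind this point and the hood's lip ends 25 mm behind it, 25 mm higher.
- spice_jar: Spice jar: clear squarish jar with a yellow round cap, 45 x 44 mm, 100 mm high, about 0.11 kg; the cap (80 to 100 mm) is 44 mm across. Origin at the centre of its foot, z up; it stands upright on the board.
- dropper: Amber flavouring bottle with a black dropper top, 102 mm high, about 0.07 kg: round body 33 mm across, shouldering in from about 55 mm height to a collar 24 mm across between 62 and 77 mm, then a 13 mm rubber bulb to the top. Origin at the centre of its foot, z up; stands upright.
- tot_glass: Little clear tumbler, 57 mm high, 46 mm across the rim and 38 mm across the foot, thick bottom, about 0.07 kg. Origin at the centre of its foot, z up; stands upright.
- grater: Bystander: steel box grater, 72 x 104 x 165 mm, stands at the back. Origin under its centre.
- soap: Bystander: pale soap bottle with a push cap, 47 x 70 x 195 mm, stands at the back right. Origin under its centre.
- mug: Bystander: white mug with a dark band and a handle, 82 x 112 x 94 mm, stands at the left front. Origin under it.
- upturned_bowl: Bystander: small china bowl upside down, 112 mm across, 56 mm high, at the right front. Origin under its centre.
- teaspoon: Bystander: steel teaspoon lying flat, 137 x 28 x 13 mm, near the front. Origin under its centre.
- candle: Bystander: tea-light, 38 mm across, 15 mm high. Origin under its centre.
- scrub_brush: Bystander: scrubbing brush, 30 x 86 x 22 mm, lies at the right. Origin under its centre.
There are look-alikes about, which are no part of the job. Leave any green, red or turquoise look-alike of the dropper alone.

How it is judged:
By the outcome, as a careful person would: the job done as asked, in the order asked, and still so for the second after the job is handed in, with the robot touching nothing.
It also fails if it takes over 70 s, if anything falls off the work surface, if the arm or the gripper's body presses on something with over 40 N, if the wrist force passes 120 N, or if a joint passes its speed limit or range.

## Working session

There is one attempt and no reset: what is moved stays moved. The work goes in short steps, Python scripts to look and compute and a tool call to move; the robot and the scene stay as the last step left them, time stands still between calls to the robot, and variables do not carry over. Pictures are saved under pics/ and viewed, at most 10 in all, crops included, and the job is handed in when it is done.

Besides the shell and the picture viewer there is one more tool, called after ">>>" as name(argument=value, ...) on one line, values as JSON. step_arm: Moves the arm, as the interface text tells. Its arguments: {"type":"object","properties":{"series":{"type":"array"},"squeeze":{"type":"number"}},"required":["series"]}

```bash
mkdir -p pics
cat > h.py <<'E'
import numpy as np, cv2
from cell import manip
from scipy.spatial.transform import Rotation as R
def info(n):
    i=manip.camera_info(n); o=np.array(i["orientation"],float)
    M=o if o.shape==(3,3) else (R.from_euler('xyz',o).as_matrix() if o.size==3 else None)
    return i,M,np.array(i["eye"],float),192/np.tan(np.radians(i["fovy"])/2)
def ray(I,u,v):
    i,M,e,f=I; d=M@np.array([(u-i["cx"])/f,(v-i["cy"])/f,1.]); return e,d
def onz(I,u,v,z):
    e,d=ray(I,u,v); return e+d*(z-e[2])/d[2]
def cloud(I,D):
    i,M,e,f=I; v,u=np.mgrid[:384,:512]
    P=np.stack([(u-i["cx"])/f*D,(v-i["cy"])/f*D,D],-1); return P@M.T+e
def tri(I1,p1,I2,p2):
    e1,d1=ray(I1,*p1);e2,d2=ray(I2,*p2)
    t=np.linalg.lstsq(np.stack([d1,-d2],1),e2-e1,rcond=None)[0]
    a,b=e1+t[0]*d1,e2+t[1]*d2; return (a+b)/2,np.linalg.norm(a-b)
E
python3 - <<'E'
from h import *
print(manip.read_state())
for n in("scene","side"):
    print(manip.camera_info(n)); p,d=manip.camera(n); np.savez(n,p=p,d=d); cv2.imwrite(f"pics/{n}0.png",p)
E
```

```text
{'clock': 0.0, 'joints': array([-6.65889264e-02,  3.00464944e-01,  1.52159708e+00,  8.85630557e-06,
        1.32071758e+00, -6.65970582e-02]), 'qd': array([0.00097931, 0.00157365, 0.00058146, 0.00092562, 0.0002472 ,
       0.00077923]), 'effort': array([-1.53750298e-03, -5.31805658e+01, -3.52735734e+01,  7.07558286e-02,
        2.43994006e-02, -4.79655944e-05]), 'eef_pos': array([5.49755199e+02, 2.15946336e-02, 2.29882929e+02]), 'eef_rot': array([-3.14040890e+00, -8.75481756e-05,  1.57080221e+00]), 'wrist_force': array([ 0.13191638, -0.27200911,  0.52828154]), 'moment': array([-0.00948347,  0.0952584 , -0.03138505]), 'finger_force': 0.0, 'finger_gap': 94.01607859166866}
{'fovy': 50.30725256370629, 'cx': 250.74373256444784, 'cy': 190.121966184709, 'eye': array([128.35891867, 850.52853699, 563.42806666]), 'orientation': array([-2.02952246, -0.02208968, -2.69526947])}
{'fovy': 54.21266333888516, 'cx': 245.7947688088437, 'cy': 196.3749726940512, 'eye': array([ 476.29911269, -722.84270188,  654.05879533]), 'orientation': array([-2.24558776, -0.00249825, -0.05773639])}
```

View pictures.

View pics/scene0.png

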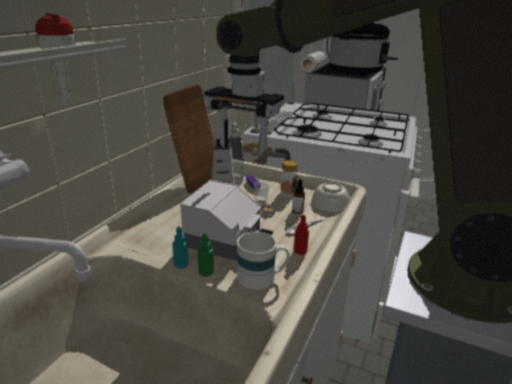

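View pics/side0.png

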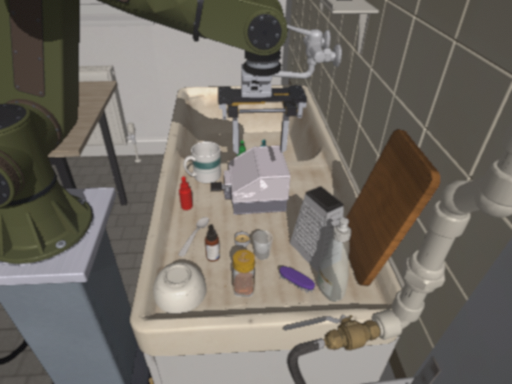

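The scene picture shows: hood (222,215), amber dropper (299,197), jar with yellow cap (289,170), pad (268,233), look-alikes red (302,235), green (205,257) and turquoise (180,250). The side picture shows: dropper (212,243), jar (243,270), glass (261,243), candle (241,240), pad (216,187), hood (258,175), mug (206,160), red look-alike (186,194).

Candidates for the dropper (side): amber/black top (212,243), which is my choice; red (186,194), green (242,150) and turquoise (264,147) are rejected. Jar: only the yellow cap (243,258); the candle at (241,240) is not one. Glass: (261,243); mug and bowl are rejected.

Run:
```python
from h import *
for n,pts in (("side",dict(drop=(212,229),dropbody=(212,250),cap=(243,257),glass=(261,238),glass2=(262,252),candle=(241,238),pad=(216,187),bowl=(180,278),redtop=(184,180),mug=(206,150),grater=(322,192),spoon=(203,222),lip=(228,178),brush=(297,277))),("scene",dict(drop=(299,183),cap=(289,165),pad=(267,233),red=(303,220),spoon=(300,228)))):
    z=np.load(n+".npz"); I=info(n); C=cloud(I,z["d"])
    for k,(u,v) in pts.items(): 
        w=C[v-2:v+3,u-2:u+3].reshape(-1,3); print(n,k,np.median(w,0).round(),z["p"][v,u])
# hood cloud (side)
z=np.load("side.npz");C=cloud(info("side"),z["d"]);p=z["p"].astype(int)
m=np.zeros((384,512),bool);m[145:215,222:292]=1
P=C[m&(C[...,2]>85)&(C[...,2]<125)][:,:]
print(len(P),P.min(0),P.max(0),cv2.minAreaRect(P[P[:,2]>108][:,:2].astype(np.float32)))
P=C[m&(C[...,2]>20)&(C[...,2]<125)];print(cv2.minAreaRect(P[:,:2].astype(np.float32)))
cv2.imwrite("pics/crop.png",cv2.resize(z["p"][130:310,150:350],None,fx=3,fy=3,interpolation=cv2.INTER_CUBIC))
```

```text
side drop [ 438. -129.   90.] [45 49 53]
side dropbody [ 436. -142.   39.] [172 179 185]
side cap [ 501. -222.  100.] [ 68 122 154]
side glass [ 549. -107.   35.] [137 141 145]
side glass2 [ 548. -145.   28.] [148 151 154]
side candle [504. -75.   6.] [ 81 114 134]
side pad [444.  80.  45.] [48 48 52]
side bowl [ 373. -228.   51.] [162 172 179]
side redtop [364.  55.  91.] [ 39  44 158]
side mug [415. 237.  66.] [181 185 191]
side grater [ 675. -107.  164.] [38 40 42]
side spoon [409.  -8.   2.] [162 166 172]
side lip [477.  84.  71.] [167 162 172]
side brush [ 617. -214.   21.] [121  62  86]
scene drop [ 435. -121.   89.] [ 9 10  9]
scene cap [ 498. -206.   99.] [ 44  91 114]
scene pad [436.  90.  47.] [68 69 70]
scene red [360.  65.  90.] [ 9 11 65]
scene spoon [364.  70.  70.] [14 14 66]
1869 [502.56868749  17.66077135  85.00320918] [629.52821387 227.38363764 118.51743727] ((582.479248046875, 94.36054992675781), (88.3717269897461, 149.2623291015625), 1.9963603019714355)
((541.2179565429688, 129.78628540039062), (168.11651611328125, 226.7459716796875), 3.9264307022094727)
```

View pics/crop.png

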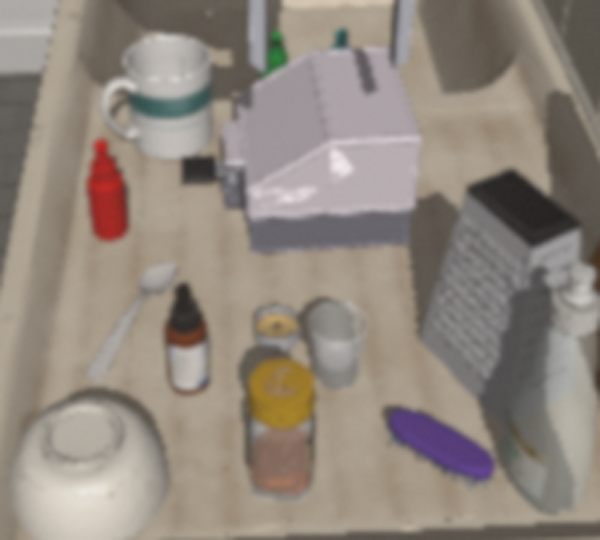

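The crop confirms it: the amber dropper at (186,345) has a label and black bulb, the jar's yellow cap is at (281,390), and the glass (336,340) stands next to the candle (277,328).

Run:
```python
from h import *
i,M,e,f=info("wrist"); s=manip.read_state()
T=R.from_euler('xyz',s["eef_rot"]).as_matrix()
print(i,"\ncam in tool",T.T@(e-s["eef_pos"]),"\naxes in tool\n",(T.T@M).round(3),f,"\nview dir world",M[:,2])
```

```text
{'fovy': 70.27753853686481, 'cx': 258.1844462269206, 'cy': 188.31683131961137, 'eye': array([550.49894817,  79.40002125, 383.04311296]), 'orientation': array([ 2.86463753e+00,  1.76887500e-04, -5.91284953e-04])} 
cam in tool [  79.385706      0.54972897 -153.07373551] 
axes in tool
 [[-0.001 -0.962 -0.274]
 [ 1.    -0.001  0.001]
 [-0.001 -0.274  0.962]] 272.7958080666298 
view dir world [-3.31820618e-04 -2.73427929e-01 -9.61892436e-01]
```

>>> step_arm(series=[-12, 10, 0, 0.1745, 1, -12, 10, 0, 0.1745, 1, -12, 10, 0, 0.1745, 1, -12, 10, 0, 0.1745, 1, -12, 10, 0, 0.1745, 1, -12, 10, 0, 0.1745, 1, -12, 10, 0, 0.1745, 1, -12, 10, 0, 0.1745, 1, -12, 8, 0, 0.1745, 1, 0, 0, 0, 0, 1], squeeze=10)

```text
clock: 1.35
eef_pos: [441.6, 88.3, 230.4]
eef_rot: [-3.142, -0.0, 3.141]
wrist_force: [0.2, 0.2, 0.4]
finger_gap: 0.6
finger_force: 0.0
```

Run:
```python
from h import *
I=info("wrist");p,d=manip.camera("wrist");s=manip.read_state();print(s["eef_pos"],s["eef_rot"],I[2])
cv2.imwrite("pics/w1.png",p);C=cloud(I,d);np.savez("w1",p=p,d=d,C=C)
z=C[...,2]
m=(z>35)&(z<52)&(p.max(2)<75);n,l,st,ce=cv2.connectedComponentsWithStats(m.astype(np.uint8))
for k in range(1,n):
    if st[k,4]>150: print("dark",st[k],np.median(C[l==k],0).round(1),cv2.minAreaRect(C[l==k][:,:2].astype(np.float32)))
m=(z>110)&(z<122);P=C[m];print("top",len(P),cv2.minAreaRect(P[:,:2].astype(np.float32)),P[:,2].mean())
```

```text
[442.05210879  88.02927799 230.47428734] [-3.14157356e+00  1.13515257e-04  3.13800554e+00] [362.44769378  87.97530778 383.5302071 ]
dark [248 165  26  25 554] [445.4  91.5  45.1] ((444.6611328125, 90.641357421875), (31.96225357055664, 32.29747772216797), 1.0507713556289673)
dark [347 261  24  20 181] [573.1 224.   44.2] ((577.4957885742188, 227.02024841308594), (13.741958618164062, 31.871864318847656), 34.826576232910156)
top 479 ((635.194580078125, -12.578445434570312), (76.11763000488281, 257.08551025390625), 25.176172256469727) 114.91753474641274
```

View pics/w1.png

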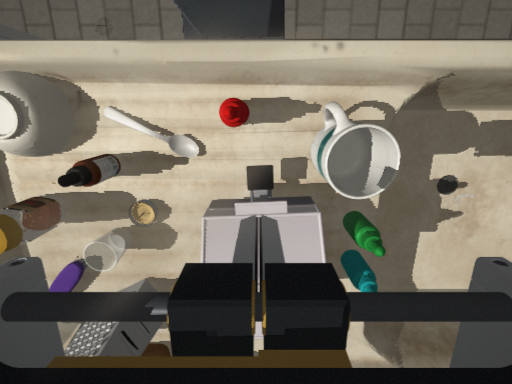

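Wrist view: pad at (261,177), lip (261,207), amber dropper (90,170), glass (105,250), jar at the left edge (30,215). Next I press the pad.

>>> step_arm(series=[-2, 2.5, -40, 0, 1, 0, 0, -50, 0, 1, 0, 0, -45, 0, 1, 0, 0, -15, 0, 1, 0, 0, -6, 0, 1, 0, 0, -5, 0, 1, 0, 0, -5, 0, 1, 0, 0, 0, 0, 1, 0, 0, 0, 0, 1])

```text
clock: 2.52
eef_pos: [439.1, 90.5, 65.5]
eef_rot: [-3.141, -0.002, 3.141]
wrist_force: [-14.2, -0.9, 15.7]
finger_gap: 0.4
finger_force: 9.4
```

Run:
```python
from h import *
s=manip.read_state();print(s["eef_pos"],s["wrist_force"])
I=info("side");p,d=manip.camera("side");C=cloud(I,d);print("hood up pts",((C[...,2]>130)&(C[...,1]>30)&(C[...,1]<160)&(C[...,0]>600)).sum(), manip.read_state()["clock"])
```

```text
[439.07107829  90.4978995   65.51189364] [-14.17466103  -0.92853556  15.67098777]
hood up pts 3946 2.575
```

>>> step_arm(series=[-3, 0, 40, 0, 1, 0, 0, 60, 0, 1, 0, -30, 60, 0, 1, 0, -60, 5, 0, 1, 0, -60, 0, 0, 1, 0, -50, 0, 0, 1, 0, -20, 0, 0, 1, 0, 0, 0, 0, 1])

```text
clock: 3.58
eef_pos: [437.1, -128.5, 226.2]
eef_rot: [-3.141, 0.001, 3.139]
wrist_force: [-0.2, 0.8, 0.5]
finger_gap: 0.4
finger_force: 0.0
```

Run:
```python
from h import *
for n in("wrist","side"):
    I=info(n);p,d=manip.camera(n);C=cloud(I,d);np.savez(n+"2",p=p,d=d,C=C);cv2.imwrite(f"pics/{n}2.png",p)
print(manip.read_state()["eef_pos"],manip.read_state()["wrist_force"])
a=cv2.imread("pics/wrist2.png");b=cv2.imread("pics/side2.png")
cv2.imwrite("pics/both2.png",np.vstack([cv2.resize(a[:300],(800,469))[:440],b[130:290,100:500].repeat(2,1)[:, :800]]))
```

```text
[ 437.09984925 -126.97533002  225.91005536] [-0.22059854 -0.96036038  0.32149001]
```

View pics/both2.png

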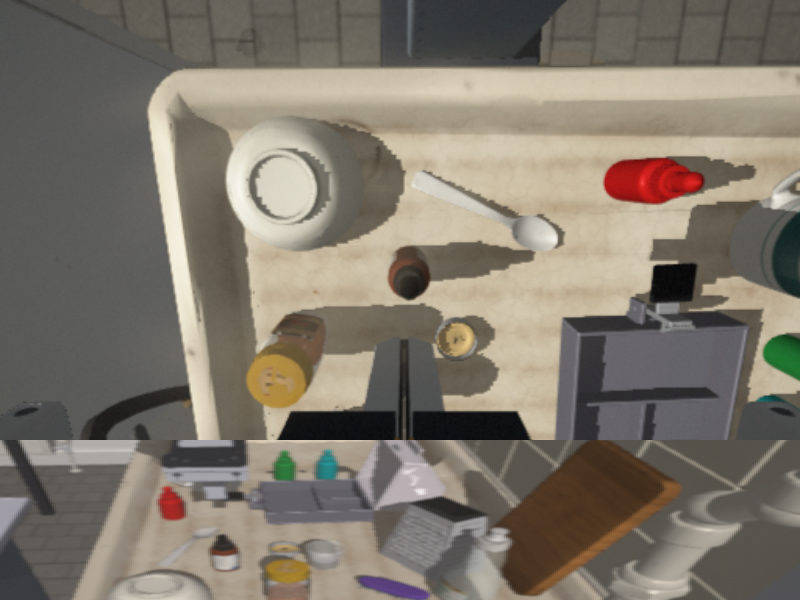

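The wrist view shows the hood open and the tray empty. In native pixels the dropper is at (261,179), the jar cap at (177,242), and the tray's front corners at (360,204) and (475,204).

```bash
cat > loc.py <<'E'
from h import *
def blob(C,lo,hi,xy,r):
    m=(C[...,2]>lo)&(C[...,2]<hi)&(np.hypot(C[...,0]-xy[0],C[...,1]-xy[1])<r); P=C[m]; return P,m
E
python3 - <<'E'
from loc import *
W=np.load("wrist2.npz")["C"];S=np.load("side2.npz")["C"];pw=np.load("wrist2.npz")["p"];ps=np.load("side2.npz")["p"]
for n,C in(("W",W),("S",S)):
    for k,lo,hi,xy,r in(("drop bulb",80,110,(437,-135),35),("drop body",15,55,(437,-135),35),("cap",85,108,(500,-215),45),("jarbody",15,75,(500,-215),45),("glass",20,65,(548,-125),45)):
        P,m=blob(C,lo,hi,xy,r)
        if len(P)>8:
            (c,rr)=cv2.minEnclosingCircle(P[:,:2].astype(np.float32))
            print(n,k,len(P),"med",np.median(P,0).round(1),"circ",np.round(c,1),round(rr,1),"zmax",P[:,2].max().round(),"rect",cv2.minAreaRect(P[:,:2].astype(np.float32)))
# tray wall tops from wrist and side
for C in(W,S):
    m=(C[...,2]>33)&(C[...,2]<47)&(C[...,0]>465)&(C[...,0]<630)&(C[...,1]>0)&(C[...,1]<180);P=C[m].astype(np.float32)
    print("tray",len(P),cv2.minAreaRect(P[:,:2]))
# left outer wall line & front wall edge by fit
    for sel,nm in(((C[...,1]<40)&m,"wall -y"),((C[...,0]<492)&m,"front")):
        P=C[sel][:,:2].astype(np.float32)
        if len(P)>20: print(nm,len(P),cv2.fitLine(P,cv2.DIST_HUBER,0,.01,.01).ravel())
E
```

```text
W drop bulb 137 med [ 434.6 -124.8   96.3] circ [ 436.4 -125.1] 6.4 zmax 101.0 rect ((436.2026062011719, -125.25456237792969), (12.08963680267334, 12.047019004821777), 88.63715362548828)
W drop body 137 med [ 422.2 -125.4   39.6] circ [ 432.7 -124.9] 16.1 zmax 55.0 rect ((426.4886169433594, -124.64257049560547), (32.20136642456055, 12.401189804077148), 87.65755462646484)
W cap 1268 med [ 499.4 -219.8   99.3] circ [ 502.4 -221.3] 22.6 zmax 101.0 rect ((502.65203857421875, -221.0289306640625), (44.17512512207031, 43.33092498779297), 83.00941467285156)
W jarbody 788 med [ 483.3 -210.    53.1] circ [ 501.9 -221. ] 25.7 zmax 75.0 rect ((494.5993957519531, -213.81146240234375), (50.62684631347656, 29.72685432434082), 45.490638732910156)
S drop bulb 49 med [ 436.1 -129.    91.8] circ [ 435.5 -128.4] 6.1 zmax 100.0 rect ((435.2480163574219, -128.07273864746094), (8.412503242492676, 10.178251266479492), 66.84725189208984)
S drop body 184 med [ 436.5 -139.2   35.3] circ [ 435.3 -127.7] 16.6 zmax 55.0 rect ((436.0473937988281, -135.30258178710938), (33.096221923828125, 16.69798469543457), 5.758421421051025)
S cap 401 med [ 501.7 -229.5   99.5] circ [ 501.4 -223.3] 22.7 zmax 104.0 rect ((500.7188720703125, -223.3264923095703), (43.105926513671875, 44.860755920410156), 5.379544258117676)
S jarbody 457 med [ 499.9 -242.1   48.5] circ [ 501.5 -228.5] 23.9 zmax 75.0 rect ((502.2309265136719, -235.1983184814453), (47.05879211425781, 24.23973846435547), 8.913639068603516)
S glass 408 med [ 549.  -122.6   43.3] circ [ 549. -125.] 24.2 zmax 59.0 rect ((548.9381103515625, -125.80625915527344), (45.110267639160156, 44.967811584472656), 71.00859832763672)Traceback (most recent call last):
  File "<stdin>", line 12, in <module>
cv2.error: OpenCV(4.12.0) /io/opencv/modules/imgproc/src/convhull.cpp:143: error: (-215:Assertion failed) total >= 0 && (depth == CV_32F || depth == CV_32S) in function 'convexHull'
```

Run:
```python
from loc import *
W=np.load("wrist2.npz")["C"];S=np.load("side2.npz")["C"]
print(W[204,330:490:12].round(0).tolist(), W[230,400].round())
for n,C in(("W",W),("S",S)):
    m=(C[...,2]>36)&(C[...,2]<46)&(C[...,0]>455)&(C[...,0]<640)&(C[...,1]>0)&(C[...,1]<190);P=C[m];print(n,"tray",len(P))
    if len(P)<20: continue
    P=P[:,:2].astype(np.float32);print(cv2.minAreaRect(P))
    lo=P[P[:,1]<P[:,1].min()+8];print("wall-y",len(lo),cv2.fitLine(lo,cv2.DIST_HUBER,0,.01,.01).ravel())
    lo=P[P[:,0]<P[:,0].min()+10];print("front",len(lo),cv2.fitLine(lo,cv2.DIST_HUBER,0,.01,.01).ravel())
for n,C in(("W",W),("S",S)):
    P,m=blob(C,20,70,(502,-222),34); P=P[:,:2].astype(np.float32)
    if n=="W": P=P[P[:,0]<490]
    else: P=P[P[:,1]<-236]
    print("jar face",n,len(P),cv2.fitLine(P,cv2.DIST_HUBER,0,.01,.01).ravel())
```

```text
[[491.0, -23.0, -1.0], [491.0, -6.0, -1.0], [491.0, 12.0, 0.0], [489.0, 27.0, 6.0], [489.0, 44.0, 7.0], [488.0, 60.0, 9.0], [487.0, 76.0, 12.0], [484.0, 88.0, 20.0], [472.0, 83.0, 53.0], [471.0, 95.0, 57.0], [484.0, 138.0, 20.0], [483.0, 152.0, 23.0], [492.0, 189.0, -1.0], [492.0, 206.0, -0.0]] [530.  82.   6.]
W tray 1146
((535.1693115234375, 93.9720687866211), (161.29891967773438, 148.2122039794922), 1.773693323135376)
wall-y 277 [9.9931622e-01 3.6974553e-02 5.4586633e+02 2.2738880e+01]
front 144 [ 4.2345926e-02 -9.9910301e-01  4.5854190e+02  8.9039429e+01]
S tray 473
((548.7810668945312, 94.4266357421875), (188.14480590820312, 151.92034912109375), 2.4053955078125)
wall-y 76 [9.9962884e-01 2.7242903e-02 5.4761353e+02 2.1586859e+01]
front 20 [ 8.9025095e-02 -9.9602938e-01  4.5926151e+02  8.8985901e+01]
jar face W 435 [ 1.5933919e-01  9.8722392e-01  4.8187164e+02 -2.1752831e+02]
jar face S 320 [ 9.9584466e-01 -9.1068029e-02  4.9986505e+02 -2.4277014e+02]
```

>>> step_arm(series=[20, -30, 0, -0.04, 0.25, 20, -30, 0, -0.04, 0.25, 15, -25, 0, -0.04, 0.25, 10, -10, 0, 0, 0.25, 0, 0, 0, 0, 0.25, 0, 0, 0, 0, 0.25])

```text
clock: 4.42
eef_pos: [501.9, -221.4, 225.5]
eef_rot: [3.142, 0.0, 3.022]
wrist_force: [-0.8, -0.2, 0.1]
finger_gap: 57.1
finger_force: 0.0
```

Run:
```python
from loc import *
I=info("wrist");p,d=manip.camera("wrist");s=manip.read_state();print(s["eef_pos"],s["eef_rot"],s["finger_gap"])
C=cloud(I,d);np.savez("wrist3",p=p,d=d,C=C);cv2.imwrite("pics/wrist3.png",p)
P,m=blob(C,92,108,(502,-222),40);print("cap",len(P),cv2.minEnclosingCircle(P[:,:2].astype(np.float32)),np.median(P[:,2]))
P,m=blob(C,20,72,(502,-222),36);P=P[:,:2].astype(np.float32);print(P.min(0),P.max(0),len(P))
Q=P[P[:,0]<486];print("face",len(Q),cv2.fitLine(Q,cv2.DIST_HUBER,0,.01,.01).ravel())
S=np.load("side2.npz")["C"]
for y in range(-360,-260,10):
    for D in(S,C):
        b=D[(abs(D[...,1]-y)<5)&(abs(D[...,0]-502)<60)&(D[...,2]<200)]
        print(y,len(b),np.percentile(b[:,2],95).round() if len(b) else '',end=' | ')
```

```text
[ 501.87766963 -221.49759767  225.60001732] [-3.14154810e+00  2.18022160e-04  3.02229457e+00] 61.067471198574175
cap 1283 ((503.1134033203125, -221.80491638183594), 21.93033790588379) 99.36410447766491
[ 479.8152  -241.79826] [ 495.58353 -199.21577] 301
face 258 [ 1.1766135e-01  9.9305379e-01  4.8184961e+02 -2.1923856e+02]
-360 0  | -360 0  | -350 0  | -350 0  | -340 0  | -340 0  | -330 1669 26.0 | -330 137 27.0 | -320 359 31.0 | -320 607 30.0 | -310 1989 31.0 | -310 654 32.0 | -300 73 31.0 | -300 792 30.0 | -290 39 19.0 | -290 767 18.0 | -280 176 4.0 | -280 643 6.0 | -270 221 3.0 | -270 587 2.0 |
```

>>> step_arm(series=[1, 0, -50, 0, 0.25, 0, 0, -50, 0, 0.25, 0, 0, -35, 0, 0.25, 0, 0, -19, 0, 0.25, 0, 0, 0, 0, 0.25, 0, 0, 0, 0, 0.6, 0, 0, 0, 0, 0.6, 0, 0, 0, 0, 0.6, 0, 0, 0, 0, 0.6], squeeze=15)

```text
clock: 5.6
eef_pos: [503.3, -222.5, 72.0]
eef_rot: [-3.141, 0.001, 3.021]
wrist_force: [-1.7, 1.6, 5.9]
finger_gap: 44.0
finger_force: 15.0
```

>>> step_arm(series=[0, 0, 25, 0, 0.6, 0, 0, 40, 0, 0.6, 0, 15, 15, 0, 0.6, 0, 35, 5, 0.04, 0.6, 0, 45, 0, 0.04, 0.6, 0, 50, 0, 0.04, 0.6, 5, 50, 0, 0.032, 0.6, 15, 50, 0, 0, 0.6, 20, 45, 0, 0, 0.6, 20, 35, 0, 0, 0.6, 18, 20, 0, 0, 0.6, 11, 9, 0, 0, 0.6, 0, 0, 0, 0, 0.6, 0, 0, 0, 0, 0.6])

```text
clock: 7.35
eef_pos: [591.3, 131.5, 155.8]
eef_rot: [-3.141, -0.001, -3.11]
wrist_force: [0.1, -0.4, -1.6]
finger_gap: 44.0
finger_force: 15.0
```

Run:
```python
from loc import *
for n in("wrist","side"):
    I=info(n);p,d=manip.camera(n);C=cloud(I,d);np.savez(n+"4",p=p,d=d,C=C);cv2.imwrite(f"pics/{n}4.png",p)
    s=manip.read_state()
    if n=="wrist":print(s["eef_pos"],s["eef_rot"],s["finger_gap"])
    m=(C[...,2]>36)&(C[...,2]<43)&(C[...,0]>475)&(C[...,0]<640)&(C[...,1]>0)&(C[...,1]<190);P=C[m][:,:2].astype(np.float32)
    for nm,Q in(("wall-y",P[(P[:,1]<26)&(P[:,0]>495)]),("wall+y",P[(P[:,1]>160)&(P[:,0]>495)]),("front",P[(P[:,0]<493)&(abs(P[:,1]-94)>25)])):
        if len(Q)>10: print(n,nm,len(Q),Q.mean(0),Q.min(0),Q.max(0),cv2.fitLine(Q,cv2.DIST_HUBER,0,.01,.01).ravel()[:2])
a=cv2.imread("pics/wrist4.png");b=cv2.imread("pics/side4.png")
cv2.imwrite("pics/both4.png",np.vstack([cv2.resize(a[120:320],(800,312)),cv2.resize(b[110:210,190:390],(560,280))[:, :].copy() if 0 else cv2.copyMakeBorder(cv2.resize(b[110:210,190:390],(560,280)),0,0,0,240,0)]))
```

```text
[591.36324611 131.30739292 156.06049119] [-3.14149631e+00 -6.36908807e-04 -3.11021903e+00] 44.06123906002916
wrist wall-y 450 [542.0275    23.695095] [495.05527  19.89226] [629.0337    25.965488] [0.9996184  0.02762376]
wrist wall+y 501 [551.9238  165.64194] [495.0684  161.70131] [617.314 170.223] [0.99904263 0.0437467 ]
wrist front 530 [488.2409    94.420334] [483.6078    19.789455] [492.54413 165.3302 ] [ 0.038387  -0.9992629]
side wall-y 85 [560.846     22.451818] [495.5587    18.520597] [638.96265   25.796316] [0.99958694 0.02873902]
side wall+y 76 [572.6753  164.90106] [495.04642 160.02158] [639.1587  170.68748] [0.9992152  0.03961151]
side front 41 [486.69537   89.621605] [480.7415   18.07556] [492.9628  164.79979] [ 0.03555093 -0.9993679 ]
```

View pics/both4.png

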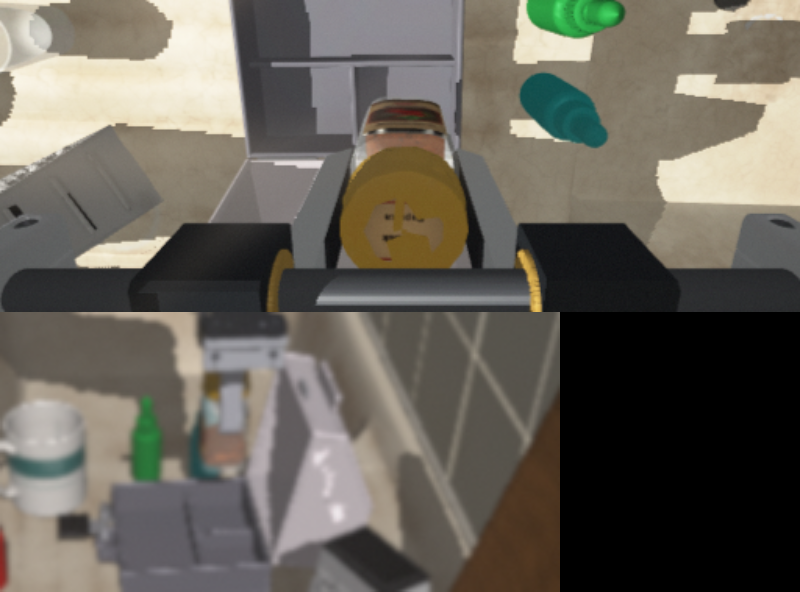

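The wrist crop shows the jar (405,200) held upright over the back-left pocket, and the side crop agrees. Next I lower it.

>>> step_arm(series=[1, 0, -25, 0, 0.6, 0, 0, -25, 0, 0.6, 0, 0, -15, 0, 0.6, 0, 0, -8, 0, 0.6, 0, 0, -3, 0, 0.6, 0, 0, -1, 0, 0.6, 0, 0, 0, 0, 0.6])

```text
clock: 8.32
eef_pos: [593.2, 131.6, 79.9]
eef_rot: [3.141, 0.001, -3.11]
wrist_force: [-0.1, -0.0, -0.9]
finger_gap: 43.9
finger_force: 15.0
```

>>> step_arm(series=[0, 0, -2, 0, 0.6, 0, 0, 0, 0, 0.6, 0, 0, 0, 0, 0.35, 0, 0, 0, 0, 0.35, 0, 0, 10, 0, 0.35, 0, 0, 35, 0, 0.35, 0, 0, 45, 0, 0.35, -15, -10, 25, 0, 0.35, -25, -40, 20, 0, 0.35, -25, -45, 10, -0.035, 0.35, -25, -45, 0, 0, 0.35, -25, -45, 0, 0, 0.35, -20, -40, 0, 0, 0.35, -15, -25, 0, 0, 0.35, -7, -8, 0, 0, 0.35, 0, 0, 0, 0, 0.35, 0, 0, 0, 0, 0.35])

```text
clock: 10.45
eef_pos: [436.4, -125.7, 222.5]
eef_rot: [3.142, 0.0, 3.139]
wrist_force: [-0.2, -0.3, 0.1]
finger_gap: 61.0
finger_force: 0.0
```

Run:
```python
from loc import *
I=info("wrist");p,d=manip.camera("wrist");s=manip.read_state();print(s["eef_pos"],s["eef_rot"],s["finger_gap"])
C=cloud(I,d);cv2.imwrite("pics/wrist5.png",p)
P,m=blob(C,82,108,(436,-127),40);print("bulb",len(P),cv2.minEnclosingCircle(P[:,:2].astype(np.float32)),P[:,2].max())
P,m=blob(C,15,60,(436,-127),40);print("body",len(P),cv2.minEnclosingCircle(P[:,:2].astype(np.float32)))
I=info("side");p,d=manip.camera("side");S=cloud(I,d)
P,m=blob(S,85,115,(593,131),45);print("jar cap",len(P),cv2.minEnclosingCircle(P[:,:2].astype(np.float32)),np.percentile(P[:,2],90))
P,m=blob(S,10,60,(436,-127),40);print("body side",len(P),cv2.minEnclosingCircle(P[:,:2].astype(np.float32)))
```

```text
[ 436.41059175 -125.68944143  222.35358648] [ 3.14147815e+00 -3.69038531e-05  3.13939406e+00] 61.3263537513595
bulb 138 ((436.4420471191406, -124.90917205810547), 6.516984462738037) 100.99043889155593
body 318 ((436.2322082519531, -124.90782165527344), 16.629806518554688)
jar cap 208 ((590.5986328125, 130.13943481445312), 23.441120147705078) 106.59625217672405
body side 248 ((435.1330261230469, -127.83756256103516), 16.65979766845703)
```

>>> step_arm(series=[0, 0, -50, 0, 0.35, 0, 0, -50, 0, 0.35, 0, 0, -40, 0, 0.35, 0, 0, -26, 0, 0.35, 0, 0, 0, 0, 0.35, 0, 0, 0, 0, 0.8, 0, 0, 0, 0, 0.8, 0, 0, 0, 0, 0.8, 0, 0, 0, 0, 0.8], squeeze=12)

```text
clock: 11.68
eef_pos: [436.3, -126.6, 56.9]
eef_rot: [-3.141, 0.001, 3.138]
wrist_force: [-0.0, 0.5, 4.8]
finger_gap: 32.0
finger_force: 12.0
```

>>> step_arm(series=[0, 0, 20, 0, 0.8, 0, 0, 40, 0, 0.8, 0, 10, 25, 0, 0.8, 10, 20, 5, 0.035, 0.8, 20, 27, 0, 0, 0.8, 30, 35, 0, 0, 0.8, 35, 35, 0, 0, 0.8, 30, 30, 0, 0, 0.8, 20, 20, 0, 0, 0.8, 10, 8, 0, 0, 0.8, 4, 2, 0, 0, 0.8, 0, 0, 0, 0, 0.8, 0, 0, 0, 0, 0.8])

```text
clock: 13.3
eef_pos: [594.7, 59.9, 146.5]
eef_rot: [-3.142, -0.0, -3.111]
wrist_force: [-0.0, -0.6, -1.6]
finger_gap: 32.2
finger_force: 12.0
```

Run:
```python
from loc import *
I=info("wrist");p,d=manip.camera("wrist");s=manip.read_state();print(s["eef_pos"],s["eef_rot"],s["finger_gap"],s["wrist_force"])
b,db=manip.camera("side")
cv2.imwrite("pics/both6.png",np.vstack([cv2.resize(p[120:320],(800,312)),cv2.copyMakeBorder(cv2.resize(b[110:210,190:390],(560,280)),0,0,0,240,0)]))
```

```text
[594.73937183  59.97807479 146.53501855] [-3.14154353e+00  1.59884284e-04 -3.11057253e+00] 32.20343919633322 [ 0.00470995  1.46147992 -1.92599983]
```

View pics/both6.png

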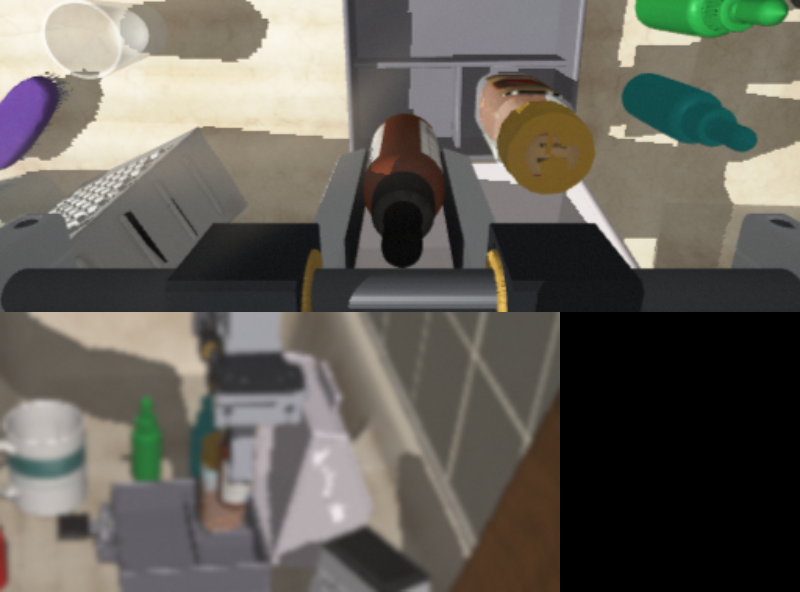

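The wrist crop shows the dropper (405,190) over the back-right pocket with the jar (545,130) standing in the left one. Next I lower it.

>>> step_arm(series=[0, 0, -25, 0, 0.8, 0, 0, -30, 0, 0.8, 0, 0, -18, 0, 0.8, 0, 0, -7, 0, 0.8, 0, 0, -2, 0, 0.8, 0, 0, -1.5, 0, 0.8, 0, 0, 0, 0, 0.8])

```text
clock: 14.28
eef_pos: [595.2, 60.6, 63.4]
eef_rot: [-3.142, 0.001, -3.11]
wrist_force: [0.8, 0.1, -0.9]
finger_gap: 31.9
finger_force: 12.0
```

>>> step_arm(series=[0, 0, -0.5, 0, 0.57, 0, 0, 0, 0, 0.57, 0, 0, 0, 0, 0.57, 0, 0, 15, 0, 0.57, 0, 0, 40, 0, 0.35, 0, 0, 45, 0, 0.35, -10, -15, 30, 0, 0.3, -15, -30, 15, 0, 0.3, -15, -40, 10, -0.035, 0.3, -6, -40, 0, 0, 0.3, 0, -35, 0, 0, 0.3, 0, -18, 0, 0, 0.3, 0, -6, 0, 0, 0.3, 0, 0, 0, 0, 0.3, 0, 0, 0, 0, 0.3])

```text
clock: 16.15
eef_pos: [549.1, -122.5, 217.4]
eef_rot: [3.141, -0.0, 3.139]
wrist_force: [0.2, -0.2, 0.5]
finger_gap: 65.8
finger_force: 0.0
```

Run:
```python
from loc import *
I=info("wrist");p,d=manip.camera("wrist");s=manip.read_state();print(s["eef_pos"],s["eef_rot"],s["finger_gap"])
C=cloud(I,d);cv2.imwrite("pics/wrist7.png",p);np.savez("wrist7",p=p,d=d,C=C)
P,m=blob(C,25,62,(549,-125),40);print("glass",len(P),cv2.minEnclosingCircle(P[:,:2].astype(np.float32)),P[:,2].max())
I=info("side");p,d=manip.camera("side");S=cloud(I,d)
P,m=blob(S,25,65,(549,-125),40);print("glass side",len(P),cv2.minEnclosingCircle(P[:,:2].astype(np.float32)))
P,m=blob(S,92,115,(595,60),30);print("dropper",len(P),np.median(P,0)); P,m=blob(S,92,115,(593,131),35);print("jar",np.median(P,0))
for n,D in(("w",C),("s",S)):
    m=(D[...,2]>90)&(D[...,2]<175)&(D[...,0]>585)&(D[...,1]<-40)&(D[...,1]>-175)
    if n=="w": m[:, :]&=True
    P=D[m];print("grater",n,len(P),P.min(0),P.max(0), P[P[:,0].argmin()])
```

```text
[ 549.09267372 -122.58799207  217.36797288] [ 3.14150088e+00 -8.66641572e-05  3.13934919e+00] 65.42736234296399
glass 684 ((551.25146484375, -124.85258483886719), 23.170629501342773) 58.00804338459136
glass side 371 ((548.8969116210938, -125.33064270019531), 24.60468292236328)
dropper 16 [594.91256884  55.14303992  99.60859941]
jar [nan nan nan]
grater w 4435 [ 633.08035435 -174.87064258   90.02315802] [771.75330473 -60.56935375 165.97928598] [633.08035435 -98.05342164  90.78256728]
grater s 2729 [ 631.30549458 -174.89985856   90.00755511] [789.47684868 -60.48042817 174.96124148] [631.30549458 -98.62666486  94.99622739]
  return _methods._mean(a, axis=axis, dtype=dtype,
  ret = um.true_divide(
```

View pics/wrist7.png

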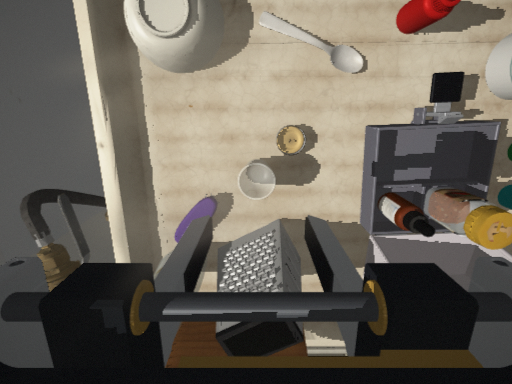

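The wrist view shows the glass (257,181), the candle (291,139), and the dropper (410,212) and jar (475,215) standing in their pockets.

>>> step_arm(series=[1, -2.5, -50, 0, 0.3, 0, 0, -50, 0, 0.3, 0, 0, -45, 0, 0.3, 0, 0, -26, 0, 0.3, 0, 0, 0, 0, 0.3, 0, 0, 0, 0, 0.65, 0, 0, 0, 0, 0.65, 0, 0, 0, 0, 0.65, 0, 0, 0, 0, 0.65], squeeze=10)

```text
clock: 17.38
eef_pos: [550.6, -126.0, 47.4]
eef_rot: [-3.141, 0.002, 3.138]
wrist_force: [-0.1, 2.3, 7.0]
finger_gap: 44.8
finger_force: 10.0
```

>>> step_arm(series=[0, 0, 15, 0, 0.65, 0, 0, 30, 0, 0.65, -2, 10, 20, 0, 0.65, -4, 25, 5, 0.035, 0.65, -5, 35, 0, 0, 0.65, -5, 45, 0, 0, 0.65, -4, 45, 0, 0, 0.65, -4, 35, 0, 0, 0.65, -1, 17, 0, 0, 0.65, 0, 7.5, 0, 0, 0.65, 0, 0, 0, 0, 0.65, 0, 0, -20, 0, 0.65, 0, 0, -25, 0, 0.65, 0, 0, -13, 0, 0.65, 0, 0, -4, 0, 0.65, 0, 0, 0, 0, 0.65])

```text
clock: 19.38
eef_pos: [525.3, 93.3, 54.8]
eef_rot: [3.142, 0.0, -3.11]
wrist_force: [-0.9, -0.9, -0.7]
finger_gap: 44.5
finger_force: 10.0
```

>>> step_arm(series=[0, 0, -1.5, 0, 0.65, 0, 0, 0, 0, 0.65, 0, 0, 0, 0, 0.3, 0, 0, 0, 0, 0.3, 0, 0, 10, 0, 0.3, 0, 0, 35, 0, 0.3, 0, 0, 50, 0, 0.3, 0, 0, 55, 0, 0.5, 0, 0, 55, 0, 1, 10, 0, 40, 0, 1, 0, 0, 0, 0, 1, 0, 0, 0, 0, 1])

```text
clock: 20.88
eef_pos: [534.5, 93.5, 297.1]
eef_rot: [-3.142, -0.001, -3.11]
wrist_force: [-0.1, 0.8, -0.4]
finger_gap: 19.5
finger_force: 0.0
```

Run:
```python
from loc import *
s=manip.read_state();print(s["eef_pos"])
for n in("wrist","side","scene"):
    I=info(n);p,d=manip.camera(n);C=cloud(I,d);np.savez(n+"8",p=p,d=d,C=C);cv2.imwrite(f"pics/{n}8.png",p)
    for k,lo,hi,xy,r in(("glass",30,70,(526,94),40),("drop",90,115,(595,60),30),("jar",90,115,(593,131),35)):
        P,m=blob(C,lo,hi,xy,r)
        if len(P)>5: print(n,k,len(P),np.round(cv2.minEnclosingCircle(P[:,:2].astype(np.float32))[0],1),P[:,2].max().round())
    b=C[(C[...,2]>120)&(C[...,2]<200)&(C[...,0]>620)&(C[...,0]<740)&(C[...,1]>15)&(C[...,1]<185)]
    print(n,"hood",len(b))
    for z in range(150,200,5):
        q=b[abs(b[:,2]-z)<2.5]
        if len(q)>3: print(z,len(q),q.min(0).round(),q.max(0).round())
    b=C[(abs(C[...,1]-95)<90)&(C[...,0]>720)&(C[...,2]>120)&(C[...,2]<350)];print("behind",len(b),b.min(0) if len(b) else '')
b=cv2.imread("pics/side8.png")[60:240,180:400];cv2.imwrite("pics/c8.png",cv2.resize(b,(660,540),interpolation=cv2.INTER_CUBIC))
```

```text
[534.53603724  93.51170871 297.10988952]
wrist glass 482 [517.2  93.7] 65.0
wrist drop 65 [594.  61.] 106.0
wrist jar 607 [592.5 132. ] 108.0
wrist hood 314
175 60 [650.  76. 174.] [660. 119. 177.]
180 175 [649.  76. 178.] [657. 118. 181.]
behind 0 
side glass 269 [515.8  93.3] 65.0
side drop 28 [592.7  58.2] 106.0
side jar 183 [590.7 129.3] 108.0
side hood 890
150 41 [641.  24. 148.] [692. 171. 152.]
155 39 [641.  24. 153.] [688. 171. 157.]
160 35 [643.  24. 158.] [689. 169. 162.]
165 31 [643.  25. 163.] [685. 169. 167.]
170 43 [645.  24. 168.] [685. 168. 172.]
175 261 [644.  24. 173.] [682. 171. 177.]
180 94 [646.  25. 178.] [680. 169. 182.]
185 30 [654.  68. 183.] [681. 133. 187.]
190 23 [677.  70. 188.] [684. 128. 191.]
behind 2729 [828.88538099   5.00824338 120.11529236]
scene glass 340 [516.4  94.3] 65.0
scene drop 32 [591.3  64.9] 107.0
scene jar 246 [590.9 134.2] 109.0
scene hood 1142
150 61 [640.  27. 148.] [687. 177. 152.]
155 50 [640.  26. 153.] [684. 176. 157.]
160 50 [643.  27. 158.] [683. 176. 162.]
165 35 [644.  28. 163.] [681. 175. 167.]
170 32 [645.  29. 168.] [677. 175. 172.]
175 200 [644.  29. 173.] [682. 176. 177.]
180 142 [646.  27. 178.] [682. 175. 182.]
185 47 [652.  72. 183.] [681. 132. 187.]
190 32 [676.  71. 188.] [684. 132. 192.]
behind 4548 [827.06328836   5.00160536 120.15663317]
```

View pics/c8.png

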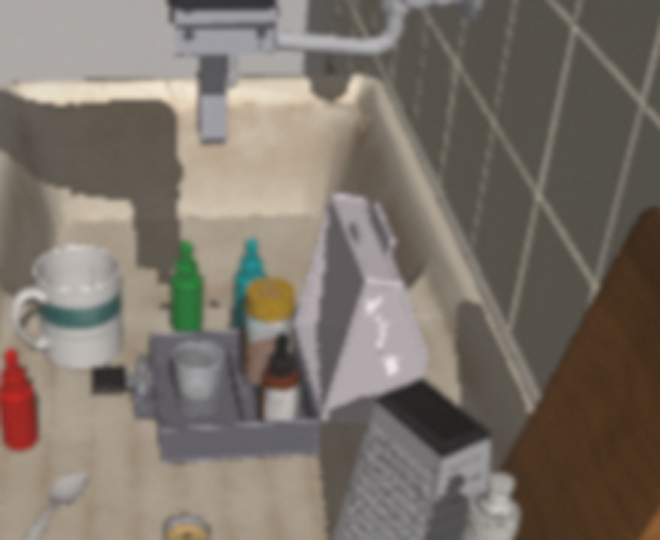

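The side crop shows the glass (197,370), jar (268,320) and dropper (282,375) standing in the open box. The hood stands open with its lip at (382,228). Next I go behind the lip.

>>> step_arm(series=[25, 1, 0, 0, 1, 40, 2, 0, 0, 1, 45, 2, 0, 0, 1, 40, 1, 0, 0, 1, 19.5, 0.5, 0, 0, 1, 0, 0, -25, 0, 1, 0, 0, -40, 0, 1, 0, 0, -20, 0, 1, 0, 0, -7, 0, 1, 0, 0, 0, 0, 1])

```text
clock: 22.28
eef_pos: [704.5, 100.1, 205.8]
eef_rot: [-3.142, -0.0, -3.11]
wrist_force: [-0.2, -0.4, 0.0]
finger_gap: 1.0
finger_force: 0.0
```

Run:
```python
from loc import *
s=manip.read_state();print(s["eef_pos"],s["finger_gap"],s["wrist_force"])
C=cloud(info("side"),manip.camera("side")[1])
b=C[(C[...,2]>175)&(C[...,2]<195)&(C[...,0]>640)&(C[...,0]<740)&(C[...,1]>60)&(C[...,1]<140)]
for x in range(640,740,6):
    q=b[abs(b[:,0]-x)<3]
    if len(q): print(x,len(q),q[:,1].min().round(),q[:,1].max().round(),q[:,2].max().round())
```

```text
[704.46992344 100.06839665 205.81668267] 0.9800759549617674 [-0.20043056 -0.40935287  0.04983192]
646 10 82.0 139.0 180.0
652 37 62.0 138.0 185.0
658 28 61.0 137.0 185.0
664 21 60.0 135.0 177.0
670 1 88.0 88.0 176.0
676 53 68.0 139.0 190.0
682 19 68.0 130.0 191.0
694 16 87.0 113.0 195.0
700 8 87.0 96.0 195.0
706 10 86.0 99.0 195.0
712 6 88.0 96.0 194.0
```

>>> step_arm(series=[-8, -0.3, 0, 0, 1, -6.5, -0.3, -0.8, 0, 1, -13, -0.4, 5, 0, 1, -13, -0.5, 4, 0, 1, -12, -0.4, 3, 0, 1, -14, -0.5, 2, 0, 1, -13, -0.4, 0, 0, 1, -13, -0.5, -1, 0, 1, 0, 0, 0, 0, 1])

```text
clock: 23.45
eef_pos: [611.5, 96.8, 218.8]
eef_rot: [3.142, 0.001, -3.11]
wrist_force: [-0.1, -0.8, -0.5]
finger_gap: 0.6
finger_force: 0.4
```

Run:
```python
from loc import *
s=manip.read_state();print(s["eef_pos"],s["wrist_force"])
p,d=manip.camera("side");cv2.imwrite("pics/c9.png",cv2.resize(p[90:220,200:360],(640,520),interpolation=cv2.INTER_CUBIC))
```

```text
[611.49557678  96.77886058 218.80817393] [-0.08533259 -0.8032075  -0.47872838]
```

View pics/c9.png

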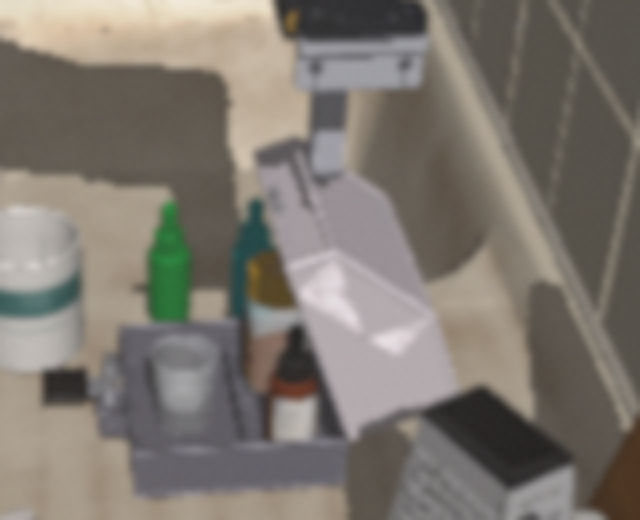

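The side crop shows the finger (328,160) behind the lip with the hood following, about 70° open. I continue along the arc.

>>> step_arm(series=[-13, -0.4, -2, 0, 1, -14, -0.5, -3, 0, 1, -13, -0.5, -4, 0, 1, -13, -0.4, -6, 0, 1, -12, -0.4, -7, 0, 1, -11, -0.4, -8, 0, 1, -11, -0.4, -9, 0, 1, -10, -0.4, -10, 0, 1, -10, -0.3, -10, 0, 1, -7, -0.2, -10, 0, 1, -7, -0.2, -10, 0, 1, -5, -0.2, -11, 0, 1, 0, 0, 0, 0, 1])

```text
clock: 25.12
eef_pos: [485.4, 92.4, 127.2]
eef_rot: [-3.141, -0.002, -3.11]
wrist_force: [-1.1, -0.5, 1.9]
finger_gap: 0.3
finger_force: 0.7
```

```bash
cat > hood.py <<'E'
from loc import *
s=manip.read_state();print(s["eef_pos"],s["wrist_force"])
for n in("side","scene"):
    C=cloud(info(n),manip.camera(n)[1])
    b=C[(abs(C[...,1]-95)<60)&(C[...,2]>50)&(C[...,2]<175)]
    print(n,[(x,np.percentile(q[:,2],[10,50,90]).round().tolist()) for x in range(470,640,15) if len(q:=b[abs(b[:,0]-x)<4])>3])
E
python3 hood.py
```

```text
[485.44146702  92.43929967 127.23510298] [-1.12896442 -0.49533463  1.91903493]
side [(470, [53.0, 58.0, 62.0]), (485, [74.0, 113.0, 148.0]), (500, [99.0, 101.0, 103.0]), (515, [105.0, 107.0, 108.0]), (530, [111.0, 113.0, 115.0]), (545, [117.0, 119.0, 120.0]), (560, [123.0, 125.0, 127.0]), (575, [126.0, 127.0, 129.0]), (590, [123.0, 124.0, 125.0]), (605, [119.0, 121.0, 122.0]), (620, [116.0, 118.0, 119.0]), (635, [113.0, 115.0, 116.0])]
scene [(470, [52.0, 57.0, 63.0]), (485, [74.0, 99.0, 147.0]), (500, [101.0, 102.0, 104.0]), (515, [106.0, 108.0, 110.0]), (530, [112.0, 114.0, 116.0]), (545, [118.0, 119.0, 122.0]), (560, [124.0, 126.0, 127.0]), (575, [127.0, 128.0, 129.0]), (590, [124.0, 125.0, 126.0]), (605, [121.0, 122.0, 123.0]), (620, [118.0, 119.0, 120.0]), (635, [114.0, 116.0, 117.0])]
```

>>> step_arm(series=[-3, -0.1, -9, 0, 1, -2, -0.1, -9, 0, 1, -1, 0, -6, 0, 1, 0, 0, -4, 0, 1, 0, 0, -3, 0, 1, 0, 0, -2, 0, 1, 0, 0, 0, 0, 1])

```text
clock: 26.1
eef_pos: [479.0, 92.2, 94.6]
eef_rot: [-3.141, -0.003, -3.11]
wrist_force: [-10.6, -0.9, 10.8]
finger_gap: 0.3
finger_force: 7.1
```

```bash
python3 hood.py
```

```text
[478.95855267  92.19500685  94.64153085] [-10.57743433  -0.85277552  10.7911714 ]
side [(470, [67.0, 79.0, 112.0]), (485, [68.0, 71.0, 111.0]), (500, [77.0, 79.0, 82.0]), (515, [86.0, 89.0, 92.0]), (530, [97.0, 100.0, 102.0]), (545, [107.0, 110.0, 113.0]), (560, [113.0, 114.0, 115.0]), (575, [113.0, 114.0, 116.0]), (590, [113.0, 114.0, 116.0]), (605, [114.0, 115.0, 116.0]), (620, [114.0, 115.0, 117.0])]
scene [(470, [68.0, 101.0, 143.0]), (485, [58.0, 71.0, 115.0]), (500, [78.0, 80.0, 83.0]), (515, [87.0, 90.0, 93.0]), (530, [97.0, 100.0, 103.0]), (545, [109.0, 111.0, 115.0]), (560, [114.0, 115.0, 116.0]), (575, [114.0, 116.0, 116.0]), (590, [114.0, 115.0, 116.0]), (605, [115.0, 116.0, 117.0]), (620, [115.0, 116.0, 117.0])]
```

>>> step_arm(series=[-1, 0, -2, 0, 1, 0, 0, -1, 0, 1, 0, 0, 0, 0, 1, 0, 0, 10, 0, 1, 0, 0, 40, 0, 1, -10, 0, 50, 0, 1, -30, 0, 50, 0, 1, -30, 0, 30, 0, 1, 0, 0, 0, 0, 1, 0, 0, 0, 0, 1, 0, 0, 0, 0, 1, 0, 0, 0, 0, 1])

```text
clock: 27.7
eef_pos: [409.2, 92.2, 271.2]
eef_rot: [-3.141, -0.002, -3.11]
wrist_force: [-0.4, 0.2, -0.9]
finger_gap: 0.5
finger_force: 0.0
```

```bash
python3 hood.py
python3 - <<'E'
from loc import *
C=cloud(info("side"),manip.camera("side")[1])
for k,u,v in(("bowl",180,278),("red",184,180),("mug",206,150),("candle",241,238),("spoon",203,222),("brush",297,277)): print(k,np.median(C[v-2:v+3,u-2:u+3].reshape(-1,3),0).round())
E
```

```text
[409.16586634  92.18679366 271.17108147] [-0.36950251  0.19335095 -0.91394272]
side [(470, [70.0, 71.0, 72.0]), (485, [71.0, 72.0, 75.0]), (500, [78.0, 81.0, 84.0]), (515, [89.0, 91.0, 94.0]), (530, [98.0, 101.0, 104.0]), (545, [108.0, 111.0, 114.0]), (560, [114.0, 115.0, 117.0]), (575, [114.0, 115.0, 116.0]), (590, [114.0, 115.0, 117.0]), (605, [114.0, 115.0, 116.0]), (620, [114.0, 115.0, 117.0])]
scene [(470, [55.0, 71.0, 73.0]), (485, [56.0, 72.0, 74.0]), (500, [79.0, 82.0, 84.0]), (515, [89.0, 92.0, 94.0]), (530, [98.0, 101.0, 105.0]), (545, [109.0, 111.0, 114.0]), (560, [115.0, 117.0, 117.0]), (575, [115.0, 116.0, 117.0]), (590, [115.0, 116.0, 117.0]), (605, [115.0, 116.0, 117.0]), (620, [115.0, 116.0, 117.0])]
bowl [ 373. -227.   52.]
red [363.  56.  89.]
mug [415. 238.  66.]
candle [504. -77.   7.]
spoon [409.  -8.   2.]
brush [ 616. -214.   22.]
```

The hood stays shut with the arm clear of it, and the bystanders I checked have not moved.

```bash
python3 -c "
from cell import manip
print(manip.sign_off())"
```

```text
the job is handed in; nothing more can be done
None
```

The job is handed in at about 28 s: the spice jar is in the left back pocket, the dropper in the right one, the little glass went into the front tray after them, and the hood is shut and held by its catch.

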